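# Meter three brass slugs from a tilted tray

### The arm

A 7-joint arm with a two-finger parallel gripper is mounted at the origin on the work surface. World frame = base frame: x ahead of the robot, y to its left, z up, the work surface at z = 0. Lengths are in m, angles in rad, forces in N, time in s.
With the tool pointing down it reaches from about 0.425 to 0.925 m from the base axis. Payload 6.8 kg.
Tool frame: the origin (TCP) lies midway between the tips of the shut fingers; the grasp point (between the pads) lies 19 mm behind it; z points along the fingers, y is the direction in which the jaws open and shut (so a half turn about z gives the same grasp; the last joint's range is limited). The gripper opens to 85 mm and grips with 20 to 120 N. Pads are 22 mm wide; open, the fingers measure 114 mm over their backs; the gripper's body (76 mm by 85 mm) begins 54 mm behind the grasp point. The pads swing forward as they close: fully open they stand 13 mm farther back than shut.
Start: joints at [1.157, 0.477, 0.022, 1.555, -0.011, 1.109, -0.083], TCP at [0.203, -0.644, 0.231] pointing down, gripper open.
Joint ranges: [-2.96, 2.96], [-0.34, 2.1], [-1.41, 1.46], [0.24, 2.44], [-1.37, 4.51], [0.17, 1.92], [-2.96, 2.96]. Speed limits (rad/s): [2.39, 2.39, 3.14, 3.14, 3.14, 3.14, 3.14].

### API

Orientations are given as a unit quaternion [w, x, y, z].
In Python, from station import bot gives the robot as it stands. The module is installed in compiled form; this text tells all that it offers.
- The arm moves only by the tool play_rows, never from a script. Its argument "motion" is a list of rows, each a list of 2 entries, a list of its own where there are three numbers: the shift along the tool's x, y, z as a fraction of full scale, then the turn, a rotation vector about the tool's x, y, z as a fraction of full scale. In form: [[[tx, ty, tz], [rx, ry, rz]], ...]. A call has 1 to 8 rows; each row is the pose to reach, as a shift and turn from the pose measured when the call began, along the tool's axes at that moment, turning the shorter way round; what a row does not reach only later rows make up. Full scale, the value 1, is 400 mm for a shift and 360 degrees for a turn. A row lasts 1/10 s, in which the tool goes at most 50 mm and 8.59 degrees, less where a joint would pass 70% of its speed; a pose out of reach is approached as far as the arm can. A call with a number of a shift or a turn outside -1 to 1 is refused whole. A call with a gripper value outside its range is refused whole. "fingers" is the finger opening in mm, from 0 to 85.4, set as the call begins (left out, the last holds). The fingers move at their own pace and stop on an object; "grip_force" is the grip in N (left out, the last holds). Time passes only in rows, so rows that repeat a pose let the fingers close. It gives the time, the measured TCP pose, the force and the opening at its end, in the units of the state.
- bot.get_obs(): the state, without advancing time (a new reading comes with each control period).
- bot.read_camera(name): name is "side" or "top"; returns a dict with "pixels" (420x560x3 uint8, red, green, blue), "range_z" (420x560 float32, m along the optical axis (not along the pixel's ray), 0 where there is no reading), "fovy" (degrees; the focal length in pixels is half the picture's height over the tangent of half this angle, whatever the lens; pixels are square), "cx", "cy" (the principal point, pixels), "pose" (4x4, takes a point from camera to world coordinates). Camera axes: x right, y down, z forward; pixel columns grow to the right and rows downward; lengths in m; the calibration is good to about 2 mm. A picture is of the moment at which its call begins.
- bot.hand_in(): hands the job in, once; it reports no verdict.
The state is a dict: "t": time; "q": joint angles; "joint_vel": joint speeds; "joint_torque": joint torques, N m; "eef_pos": TCP position; "tool_rot": TCP orientation; "contact_force": force on the tool from outside, world axes, zero at the start; "torque": the same for the moment, N m; "gripper_width": opening from 0.0 (shut) to 1.0 (fully open).
Only numpy, scipy, OpenCV 4.12 (cv2) and the standard library are available. Lean on these libraries where they do the work, as an engineer would, in place of code of your own. Each camera call takes 0.05 s, during which the arm holds its last target.

### The job

Lift the slug tray by its handle and tip it, lip down, low over the round porcelain dish until the first slug slides; hold it there until just the front row of three has gone into the dish, with the other six still in the tray. Then stand the tray level on its cork mat again and let go. Do not touch the slugs with the fingers or let them drop hard, and leave the dish and everything else on the desk where it is.

Things in the scene. Friction and masses are not known exactly. Their poses are not given: they have to be found in the camera images.
- tray: Hand-held slug tray, dark wood with a metal floor, 104 mm long (x), 89 mm wide (y); side and back walls 30 mm high, 5 mm thick; the +x end is open. Origin: centre of its underside; x points to the open lip, z up. Two 4 mm dividers make three lanes 23 mm wide. With slugs 0.5 to 0.65 kg, balanced about under the handle.
- tray_handle (a point): Centre of the tray's handle, a flat wooden bar bridging it from side to side: 14 mm thick (tray x), 89 mm long (tray y), 24 mm high, centred 5 mm behind the tray's origin and 75 mm above its underside; free below it down to the slugs' tops (24 mm above the underside). Grip it from above across its 14 mm; the flat faces keep the tray from turning.
- tray_lip (a point): Middle of the tray's open lip, on the floor's top edge: 52 mm in front of the tray's origin, 9 mm above its underside. Slugs leave here over the full inner width (79 mm).
- tray_crest (a point): Middle of the crest across the tray's floor, 12 mm in front of its origin, 12 mm up. From it the floor falls 4 degrees to the lip (front row lies there) and 4 degrees to the back wall (other rows). Slug friction is unseen and new every time: lip tipped down, the front row starts to slide at a tray tilt between about 8 and 23 degrees, the other rows about 8 degrees later.
- mat: Cork mat fixed on the desk, 150 mm (x) by 130 mm (y), 4 mm thick, the tray's resting place. Origin: centre of its underside.
- dish: The round white porcelain dish, 150 mm across the rim, 132 mm across the foot, 40 mm high, walls 5 mm, inner floor 6 mm up; stands loose on the desk to one side of the mat. Origin: centre of its underside. (A square pine box of like size on the other side is not it.)
- front_l_c (a point): Centre of the brass slug that starts in the front row, left (+y side of the tray) lane: a plate 20 x 20 x 10 mm of 34 g, lying flat.
- front_m_c (a point): Centre of the brass slug that starts in the front row, middle lane: a plate 20 x 20 x 10 mm of 34 g, lying flat.
- front_r_c (a point): Centre of the brass slug that starts in the front row, right (-y side of the tray) lane: a plate 20 x 20 x 10 mm of 34 g, lying flat.
- middle_l_c (a point): Centre of the brass slug that starts in the middle row, left (+y side of the tray) lane: a plate 20 x 20 x 10 mm of 34 g, lying flat.
- middle_m_c (a point): Centre of the brass slug that starts in the middle row, middle lane: a plate 20 x 20 x 10 mm of 34 g, lying flat.
- middle_r_c (a point): Centre of the brass slug that starts in the middle row, right (-y side of the tray) lane: a plate 20 x 20 x 10 mm of 34 g, lying flat.
- rear_l_c (a point): Centre of the brass slug that starts in the rear row, left (+y side of the tray) lane: a plate 20 x 20 x 10 mm of 34 g, lying flat.
- rear_m_c (a point): Centre of the brass slug that starts in the rear row, middle lane: a plate 20 x 20 x 10 mm of 34 g, lying flat.
- rear_r_c (a point): Centre of the brass slug that starts in the rear row, right (-y side of the tray) lane: a plate 20 x 20 x 10 mm of 34 g, lying flat.
- lens: Bystander: glass lens in a round brass cell, 60 mm across, 22 mm high, beyond the mat. Origin: centre of its underside.
- insulator: Bystander: waisted white porcelain insulator knob, 42 mm across, 48 mm high, beyond the mat. Origin: centre of its underside.
- gauge: Bystander: T-shaped steel depth gauge lying flat, cross bar 80 mm along its y, rod 130 mm along its x (from -50 to +80 mm), 14 mm high. Origin: underside, under the middle of the cross bar.
Mind the look-alikes: they are no part of the job. Leave any pink look-alike of the tray alone. Leave any orange look-alike of the dish alone.

How it is judged:
By the outcome, as a careful person would: the job done as asked, in the order asked, and still so for the second after the job is handed in, with the robot touching nothing.
It also fails if it takes over 72 s, if anything falls off the work surface, if the arm or the gripper's body presses on something with over 40 N, if the wrist force passes 120 N, or if a joint passes its speed limit or range.

## Working session

There is one attempt and no reset: what is moved stays moved. The work goes in short steps, Python scripts to look and compute and a tool call to move; the robot and the scene stay as the last step left them, time stands still between calls to the robot, and variables do not carry over. Pictures are saved under pics/ and viewed, and the job is handed in when it is done.

Besides the shell and the picture viewer there is one more tool, called after "Request:" by a JSON object that holds its "name" and its "arguments", one argument or row to a line. play_rows: Moves the arm, as the interface text tells. Shift numbers are shares of 400 mm and turn numbers shares of 360 degrees, none past 1 either way. Its arguments: {"type":"object","properties":{"motion":{"type":"array"},"fingers":{"type":"number"},"grip_force":{"type":"number"}},"required":["motion"]}

```bash
mkdir -p pics
cat > h.py <<'E'
import numpy as np, cv2
from station import bot
def grab(n,fn=None):
    c=bot.read_camera(n)
    if fn: cv2.imwrite('pics/'+fn,c['pixels'][:,:,::-1])
    return c
def pts(c):
    d=c['range_z'];h,w=d.shape;f=h/2/np.tan(np.radians(c['fovy'])/2)
    u,v=np.meshgrid(np.arange(w),np.arange(h))
    P=np.stack([(u-c['cx'])/f*d,(v-c['cy'])/f*d,d],-1)
    T=np.array(c['pose']);W=P@T[:3,:3].T+T[:3,3]
    W[d==0]=np.nan
    return W
E
python3 - <<'E'
from h import *
for n in ['top','side']:
    c=grab(n,n+'0.png'); np.savez(n+'0.npz',**{k:np.array(v) for k,v in c.items()})
    print(n,c['fovy'],c['cx'],c['cy'],np.round(c['pose'],3))
print(bot.get_obs())
E
```

```text
top 51.490945023110946 276.99409006016157 206.6236449079512 [[-0.017 -0.993  0.12   0.401]
 [-1.     0.018  0.013 -0.051]
 [-0.015 -0.12  -0.993  1.176]
 [ 0.     0.     0.     1.   ]]
side 52.73718929724674 283.41871014666725 204.96721634905384 [[-0.809 -0.406  0.425  0.154]
 [-0.588  0.559 -0.584  0.482]
 [-0.001 -0.723 -0.691  0.734]
 [ 0.     0.     0.     1.   ]]
{'t': 0.1, 'q': array([ 1.15689116,  0.47769859,  0.02235471,  1.55633461, -0.01149386,
        1.10926713, -0.08311989]), 'joint_vel': array([ 0.00156652, -0.00249669,  0.00075915, -0.00328593, -0.00076853,
        0.00139472, -0.00042867]), 'joint_torque': array([ 4.54625260e-03, -5.97761965e+01,  1.61360465e+00, -2.81955564e+01,
        1.28480309e-02,  5.04329684e-03,  4.87730108e-05]), 'eef_pos': array([ 0.20304399, -0.64319935,  0.23044339]), 'tool_rot': array([-7.68518397e-04,  9.88333430e-01,  1.52303666e-01, -1.81464629e-04]), 'contact_force': array([ 0.72959574, -0.65154764, -0.3593202 ]), 'torque': array([ 0.00016628,  0.02114107, -0.00962277]), 'gripper_width': 0.9996855828885147}
```

View pics/top0.png

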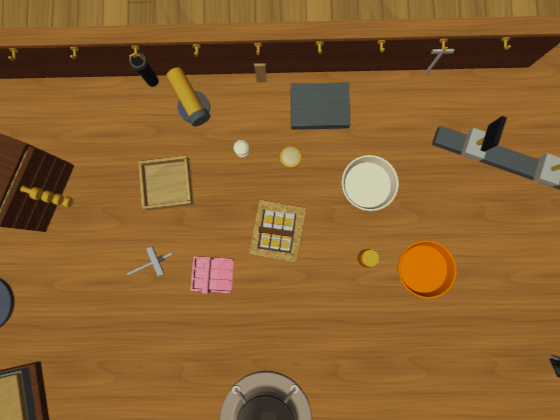

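View pics/side0.png

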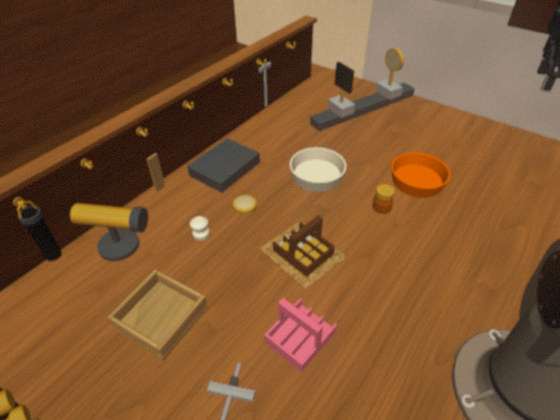

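Run:
```python
from h import *
a=cv2.imread('pics/top0.png');b=cv2.imread('pics/side0.png')
A=cv2.resize(a[190:270,235:320],None,fx=6.5,fy=6.5,interpolation=cv2.INTER_CUBIC)[:520,:]
B=cv2.resize(b[205:290,255:350],None,fx=6,fy=6,interpolation=cv2.INTER_CUBIC)
cv2.imwrite('pics/zt.png',A);cv2.imwrite('pics/zs.png',B)
t=np.load('top0.npz');W=pts(t)
px=t['pixels'].astype(int)
hsv=cv2.cvtColor(t['pixels'],cv2.COLOR_RGB2HSV)
# dish: white, low sat
for nm,(r0,r1,c0,c1) in dict(dish=(145,220,330,410)).items():
    m=np.zeros(hsv.shape[:2],bool); m[r0:r1,c0:c1]=(hsv[r0:r1,c0:c1,1]<70)&(hsv[r0:r1,c0:c1,2]>110)
    P=W[m]; print(nm,m.sum(),np.nanmin(P,0),np.nanmax(P,0))
    rim=P[P[:,2]>0.034]; print(len(rim),rim[:,:2].min(0),rim[:,:2].max(0),(rim[:,:2].min(0)+rim[:,:2].max(0))/2)
    A_=np.c_[2*rim[:,:2],np.ones(len(rim))];s=np.linalg.lstsq(A_,(rim[:,:2]**2).sum(1),rcond=None)[0];print('fit',s[:2],np.sqrt(s[2]+s[0]**2+s[1]**2))
# tray tops
S=W[195:265,245:310]
h=S[(S[...,2]>0.075)]
print('handle',len(h),h.min(0),h.max(0),np.median(h,0))
print(cv2.minAreaRect((h[:,:2]*1000).astype(np.float32)))
w=S[(S[...,2]>0.02)]
print(cv2.minAreaRect((w[:,:2]*1000).astype(np.float32)))
m=S[(S[...,2]>0.001)&(S[...,2]<0.007)]
print('desk z',np.nanmedian(W[330:360,200:330,2]))
np.set_printoptions(linewidth=250)
print((W[198:264:3,246:308:3,2]*1000).round().astype(int))
```

```text
dish 2458 [ 0.52534748 -0.36762208 -0.00385555] [ 0.67338102 -0.20893264  0.04525138]
363 [ 0.52534748 -0.35590758] [ 0.67338102 -0.20893264] [ 0.59936425 -0.28242011]
fit [ 0.598727   -0.28098954] 0.07105627258530804
handle 212 [ 0.45845893 -0.07648377  0.07517976] [0.48469343 0.01087057 0.09842498] [ 0.47144174 -0.03276057  0.09129498]
((471.7348327636719, -32.60647201538086), (88.9645767211914, 13.997340202331543), 80.64976501464844)
((476.41912841796875, -33.34822463989258), (88.9895248413086, 103.21814727783203), 80.81346893310547)
desk z 0.0007382721886831645
[[-9223372036854775808                   -4                   -2                   -1                   -1                   -1                    0                    0                    0                    2                    1
                     2                    5                    1                    2                    2                    1                    0                    0                    1                    2]
 [                   0                    0                    0                  
[... 8645 characters left out ...]
 4                    6                    6                    5                    3                    7                    2                    0                    1                    1]
 [                   1                   -3                   -1                   -1                   -2                    1                    3                    0                    3                    2                    0
                     2                    1                   -1                   -5                   10                    7                    2                    0                   -2                    0]]<stdin>:25: RuntimeWarning: invalid value encountered in cast
```

View pics/zt.png

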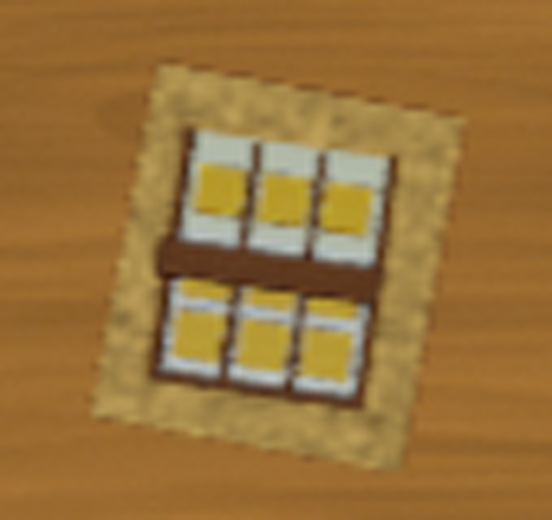

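View pics/zs.png

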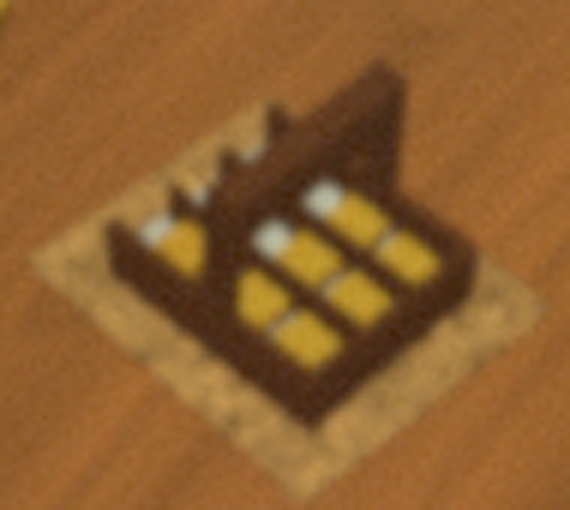

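```bash
cat >> h.py <<'E'
from scipy.spatial.transform import Rotation as R
def q2R(q): return R.from_quat([q[1],q[2],q[3],q[0]])
def toolR(yaw,tilt=0):
    """tool with y along tray x (heading yaw deg), tray tipped lip down by tilt deg"""
    tr=R.from_euler('ZY',[yaw,tilt],degrees=True).as_matrix() # tray axes cols
    x,y,z=tr.T
    return R.from_matrix(np.stack([y,x,-z],1))
def go(p,Rt):
    o=bot.get_obs();R0=q2R(o['tool_rot'])
    s=R0.inv().apply(np.array(p)-o['eef_pos'])/0.4
    t=(R0.inv()*Rt).as_rotvec(degrees=True)/360
    print('t',round(o['t'],2),'eef',o['eef_pos'].round(4),'shift',s.round(4),'turn',t.round(4),'| mm',np.linalg.norm(s)*400//1,'deg',round(np.linalg.norm(t)*360,1),'F',o['contact_force'].round(2),'w',round(o['gripper_width'],3),'q',o['q'].round(2))
E
python3 - <<'E'
from h import *
t=np.load('side0.npz');W=pts(t)
S=W[205:290,255:350].reshape(-1,3)
S=S[(S[:,0]<0.54)&(S[:,0]>.4)&(abs(S[:,1]+.03)<.07)]
h=S[S[:,2]>0.08];print('handle side',cv2.minAreaRect((h[:,:2]*1000).astype(np.float32)),np.percentile(h[:,2],95))
h=S[S[:,2]>0.088];print(cv2.minAreaRect((h[:,:2]*1000).astype(np.float32)))
D=W[140:200,280:355].reshape(-1,3);rim=D[(D[:,2]>0.034)&(D[:,2]<.05)]
rim=rim[np.hypot(rim[:,0]-.6,rim[:,1]+.28)<.09]
s=np.linalg.lstsq(np.c_[2*rim[:,:2],np.ones(len(rim))],(rim[:,:2]**2).sum(1),rcond=None)[0];print('dish',s[:2],np.sqrt(s[2]+s[0]**2+s[1]**2),rim.max(0))
go([.4717,-.0326,.20],toolR(-9.35))
E
```

```text
handle side ((472.9205627441406, -35.42177963256836), (90.44776153564453, 15.004692077636719), 80.53680419921875) 0.09366658789061395
((473.1165771484375, -35.091556549072266), (89.7318344116211, 14.726577758789062), 80.53680419921875)
dish [ 0.60039162 -0.28305673] 0.07165775560686007 [ 0.67516415 -0.20737199  0.04471964]
t 0.1 eef [ 0.203  -0.6432  0.2304] shift [ 1.1    -1.2534  0.0779] turn [-2.000e-04 -1.000e-04 -1.754e-01] | mm 667.0 deg 63.1 F [ 0.73 -0.65 -0.36] w 1.0 q [ 1.16  0.48  0.02  1.56 -0.01  1.11 -0.08]
```

Request:
{"name": "play_rows", "arguments": {
  "motion": [
    [[0.069,-0.078,0],[0,0,-0.011]],
    [[0.138,-0.157,0],[0,0,-0.022]],
    [[0.206,-0.235,0],[0,0,-0.033]],
    [[0.275,-0.313,0],[0,0,-0.044]],
    [[0.344,-0.392,0],[0,0,-0.055]],
    [[0.413,-0.47,0],[0,0,-0.066]],
    [[0.481,-0.548,0],[0,0,-0.077]],
    [[0.55,-0.627,0],[0,0,-0.088]]
  ],
  "fingers": 50
}}

```text
t: 0.9
eef_pos: [0.3375, -0.3361, 0.2306]
tool_rot: [-0.001, 0.909, 0.418, -0.0]
contact_force: [1.0, 0.5, -0.7]
gripper_width: 0.583
```

```bash
python3 -c "
from h import *
go([.4724,-.034,.20],toolR(-9.4))"
```

```text
t 0.9 eef [ 0.3375 -0.3361  0.2306] shift [ 0.7927 -0.2358  0.0774] turn [-0.0003 -0.0002 -0.0868] | mm 332.0 deg 31.2 F [ 0.97  0.55 -0.72] w 0.583 q [ 0.86  0.16 -0.23  2.    0.04  0.98 -0.1 ]
```

Request:
{"name": "play_rows", "arguments": {
  "motion": [
    [[0.113,-0.034,0],[0,0,-0.012]],
    [[0.226,-0.067,0],[0,0,-0.025]],
    [[0.34,-0.101,0],[0,0,-0.037]],
    [[0.453,-0.135,0.01],[0,0,-0.05]],
    [[0.566,-0.168,0.03],[0,0,-0.062]],
    [[0.68,-0.202,0.05],[0,0,-0.075]],
    [[0.793,-0.236,0.077],[0,0,-0.087]],
    [[0.793,-0.236,0.077],[0,0,-0.087]]
  ]
}}

```text
t: 1.7
eef_pos: [0.4736, -0.027, 0.1995]
tool_rot: [-0.002, 0.759, 0.652, 0.001]
contact_force: [0.5, -0.5, -0.4]
gripper_width: 0.589
```

```bash
python3 -c "
from h import *
go([.4724,-.034,.060],toolR(-9.4))
grab('side','s1.png')"
```

```text
t 1.7 eef [ 0.4736 -0.027   0.1995] shift [-1.950e-02  2.000e-04  3.485e-01] turn [-0.0003 -0.0008  0.002 ] | mm 139.0 deg 0.8 F [ 0.54 -0.49 -0.43] w 0.589 q [ 0.42  0.23 -0.56  2.02  0.15  0.93 -0.36]
```

View pics/s1.png

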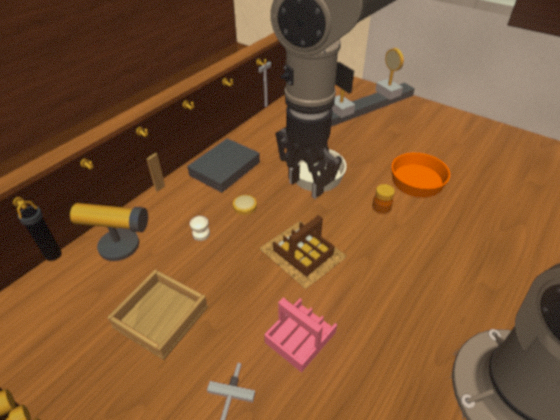

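Request:
{"name": "play_rows", "arguments": {
  "motion": [
    [[-0.01,0,0.08],[0,-0.0008,0.002]],
    [[-0.0195,0,0.16],[0,-0.0008,0.002]],
    [[-0.0195,0,0.22],[0,-0.0008,0.002]],
    [[-0.0195,0,0.26],[0,-0.0008,0.002]],
    [[-0.0195,0,0.29],[0,-0.0008,0.002]],
    [[-0.0195,0,0.32],[0,-0.0008,0.002]],
    [[-0.0195,0,0.3485],[0,-0.0008,0.002]],
    [[-0.0195,0,0.3485],[0,-0.0008,0.002]]
  ]
}}

```text
t: 2.55
eef_pos: [0.4703, -0.038, 0.059]
tool_rot: [-0.001, 0.764, 0.645, -0.002]
contact_force: [-0.5, -0.5, -0.4]
gripper_width: 0.589
```

```bash
python3 -c "
from h import *
go([.4724,-.034,.060],toolR(-9.4))
c=grab('side','s2.png')
cv2.imwrite('pics/s2z.png',cv2.resize(c['pixels'][130:300,220:390,::-1],None,fx=3.4,fy=3.4))"
```

```text
t 2.55 eef [ 0.4703 -0.038   0.059 ] shift [ 0.0107  0.0034 -0.0025] turn [-0.0007  0.0004 -0.0008] | mm 4.0 deg 0.4 F [-0.47 -0.51 -0.36] w 0.589 q [ 0.33  0.45 -0.46  2.14  0.34  0.63 -0.54]
```

View pics/s2z.png

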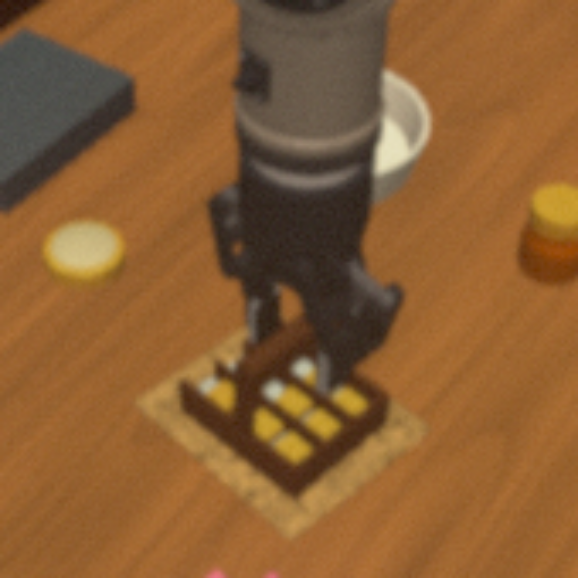

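Request:
{"name": "play_rows", "arguments": {
  "motion": [
    [[0.0107,0.0034,-0.0025],[0,0,-0.0008]],
    [[0.0107,0.0034,-0.0025],[0,0,-0.0008]],
    [[0.0107,0.0034,-0.0025],[0,0,-0.0008]]
  ]
}}

```text
t: 2.9
eef_pos: [0.4735, -0.0336, 0.0613]
tool_rot: [-0.0, 0.762, 0.647, -0.002]
contact_force: [0.3, 0.1, -0.6]
gripper_width: 0.589
```

Request:
{"name": "play_rows", "arguments": {
  "motion": [
    [[0,0,0],[0,0,0]],
    [[0,0,0],[0,0,0]],
    [[0,0,0],[0,0,0]],
    [[0,0,0],[0,0,0]],
    [[0,0,0],[0,0,0]],
    [[0,0,0],[0,0,0]],
    [[0,0,0],[0,0,0]],
    [[0,0,0],[0,0,0]]
  ],
  "fingers": 0,
  "grip_force": 80
}}

```text
t: 3.7
eef_pos: [0.4734, -0.0336, 0.0616]
tool_rot: [-0.0, 0.762, 0.647, -0.002]
contact_force: [-2.8, -0.2, 5.5]
gripper_width: 0.152
```

```bash
python3 -c "
from h import *
print(bot.get_obs()['tool_rot'])
go([.4724,-.034,.110],toolR(-9.4))
"
```

```text
[-1.12665661e-04  7.62459967e-01  6.47033117e-01 -1.71213958e-03]
t 3.7 eef [ 0.4734 -0.0336  0.0616] shift [-0.0016 -0.0025 -0.1211] turn [-0.0004  0.0004  0.0001] | mm 48.0 deg 0.2 F [-2.79 -0.19  5.51] w 0.152 q [ 0.33  0.45 -0.47  2.13  0.34  0.64 -0.54]
```

Request:
{"name": "play_rows", "arguments": {
  "motion": [
    [[0,0,-0.01],[0,0,0]],
    [[0,0,-0.03],[0,0,0]],
    [[0,0,-0.06],[0,0,0]],
    [[0,0,-0.095],[0,0,0]],
    [[0,0,-0.13],[0,0,0]],
    [[0,0,-0.16],[0,0,0]],
    [[0,0,-0.175],[0,0,0]],
    [[0,0,-0.18],[0,0,0]]
  ]
}}

```text
t: 4.5
eef_pos: [0.474, -0.0336, 0.1346]
tool_rot: [0.001, 0.763, 0.647, -0.001]
contact_force: [-0.1, 0.8, -5.2]
gripper_width: 0.149
```

```bash
python3 -c "
from h import *
# tray pts rel: handle grasp; lip bottom at origin+(52,0,0); handle at -5
d=np.array([.600,-.2825])
for yaw in (0,15,25):
    h=np.array([np.cos(np.radians(yaw)),np.sin(np.radians(yaw))])
    print(yaw,d-0.060*h)
    go([*(d-0.060*h),.135],toolR(yaw))
c=grab('side','s3.png')
cv2.imwrite('pics/s3z.png',cv2.resize(c['pixels'][80:300,190:410,::-1],None,fx=2.7,fy=2.7))"
```

```text
0 [ 0.54   -0.2825]
t 4.5 eef [ 0.474  -0.0336  0.1346] shift [-5.871e-01  2.640e-01  2.000e-04] turn [-0.0001  0.0004 -0.026 ] | mm 257.0 deg 9.4 F [-0.15  0.82 -5.19] w 0.149 q [ 0.39  0.33 -0.53  2.08  0.23  0.79 -0.44]
15 [ 0.54204445 -0.29802914]
t 4.5 eef [ 0.474  -0.0336  0.1346] shift [-6.246e-01  2.754e-01  3.000e-04] turn [-0.0002  0.0004 -0.0677] | mm 273.0 deg 24.4 F [-0.15  0.82 -5.19] w 0.149 q [ 0.39  0.33 -0.53  2.08  0.23  0.79 -0.44]
25 [ 0.54562153 -0.3078571 ]
t 4.5 eef [ 0.474  -0.0336  0.1346] shift [-6.474e-01  2.882e-01  4.000e-04] turn [-0.0002  0.0004 -0.0955] | mm 283.0 deg 34.4 F [-0.15  0.82 -5.19] w 0.149 q [ 0.39  0.33 -0.53  2.08  0.23  0.79 -0.44]
```

View pics/s3z.png

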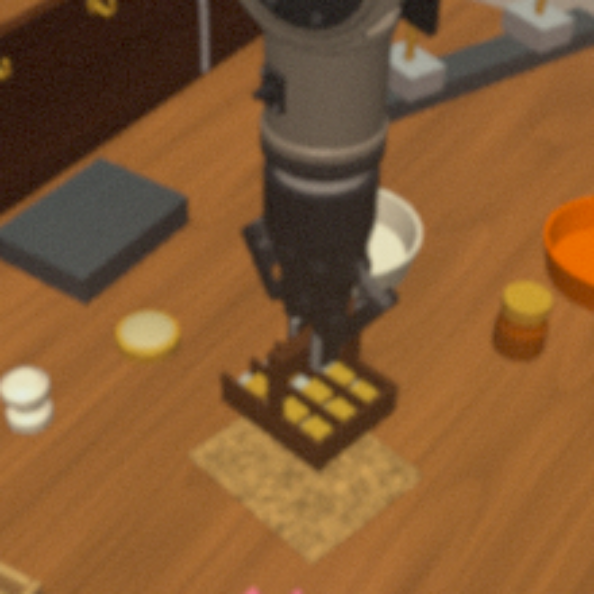

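Request:
{"name": "play_rows", "arguments": {
  "motion": [
    [[-0.007,0.003,0],[0,0,-0.001]],
    [[-0.026,0.012,0],[0,0,-0.004]],
    [[-0.06,0.027,0],[0,0,-0.009]],
    [[-0.108,0.048,0],[0,0,-0.016]],
    [[-0.156,0.069,0],[0,0,-0.023]],
    [[-0.19,0.085,0],[0,0,-0.028]],
    [[-0.21,0.093,0],[0,0,-0.031]],
    [[-0.216,0.096,0],[0,0,-0.032]]
  ]
}}

```text
t: 5.35
eef_pos: [0.4972, -0.1266, 0.1336]
tool_rot: [-0.0, 0.694, 0.72, -0.002]
contact_force: [-1.1, 1.3, -5.0]
gripper_width: 0.148
```

```bash
python3 -c "
from h import *
go([.5456,-.3079,.135],toolR(25))
"
```

```text
t 5.35 eef [ 0.4972 -0.1266  0.1336] shift [-0.4573  0.1047 -0.003 ] turn [-0.0006  0.0002 -0.0637] | mm 187.0 deg 22.9 F [-1.1   1.33 -5.03] w 0.148 q [ 0.56  0.39 -0.52  2.    0.26  0.82 -0.08]
```

Request:
{"name": "play_rows", "arguments": {
  "motion": [
    [[-0.007,0.0016,0],[0,0,-0.001]],
    [[-0.027,0.006,0],[0,0,-0.004]],
    [[-0.064,0.0146,-0.001],[0,0,-0.009]],
    [[-0.114,0.026,-0.001],[0,0,-0.016]],
    [[-0.165,0.0377,-0.001],[0,0,-0.023]],
    [[-0.201,0.046,-0.001],[0,0,-0.028]],
    [[-0.222,0.051,-0.001],[0,0,-0.031]],
    [[-0.229,0.0523,-0.0015],[0,0,-0.032]]
  ]
}}

```text
t: 6.15
eef_pos: [0.5213, -0.2178, 0.1339]
tool_rot: [-0.001, 0.619, 0.786, -0.002]
contact_force: [-0.5, 0.1, -4.7]
gripper_width: 0.144
```

```bash
python3 -c "
from h import *
go([.5456,-.3079,.135],toolR(25))
"
```

```text
t 6.15 eef [ 0.5213 -0.2178  0.1339] shift [-0.2332  0.0063 -0.0024] turn [-0.0007  0.0001 -0.0318] | mm 93.0 deg 11.4 F [-0.48  0.09 -4.69] w 0.144 q [ 0.7   0.46 -0.53  1.88  0.3   0.88  0.26]
```

Request:
{"name": "play_rows", "arguments": {
  "motion": [
    [[-0.007,0,0],[0,0,-0.001]],
    [[-0.028,0.0008,0],[0,0,-0.004]],
    [[-0.065,0.0018,-0.001],[0,0,-0.009]],
    [[-0.116,0.003,-0.001],[0,0,-0.016]],
    [[-0.168,0.0045,-0.002],[0,0,-0.023]],
    [[-0.205,0.0055,-0.002],[0,0,-0.028]],
    [[-0.226,0.006,-0.0024],[0,0,-0.031]],
    [[-0.233,0.0063,-0.0024],[0,0,-0.032]]
  ]
}}

```text
t: 6.95
eef_pos: [0.5455, -0.3086, 0.1348]
tool_rot: [-0.001, 0.537, 0.844, -0.002]
contact_force: [-0.4, 0.7, -5.5]
gripper_width: 0.154
```

```bash
cat >> h.py <<'E'
def both(tag):
    s=grab('side');t=grab('top')
    a=cv2.resize(s['pixels'][90:230,220:400],None,fx=3.2,fy=3.2,interpolation=cv2.INTER_CUBIC)
    b=cv2.resize(t['pixels'][135:235,310:430],None,fx=3.3,fy=3.3,interpolation=cv2.INTER_CUBIC)
    H=max(a.shape[0],b.shape[0]);z=np.zeros((H,a.shape[1]+b.shape[1],3),np.uint8)
    z[:a.shape[0],:a.shape[1]]=a;z[:b.shape[0],a.shape[1]:]=b
    sc=min(1,790/z.shape[1])
    cv2.imwrite('pics/%s.png'%tag,cv2.resize(z,None,fx=sc,fy=sc)[:,:,::-1])
    return s,t
E
python3 -c "
from h import *
go([.5456,-.3079,.135],toolR(25))
both('b0');grab('top','t4.png')
"
```

```text
t 6.95 eef [ 0.5455 -0.3086  0.1348] shift [ 0.0015  0.001  -0.0006] turn [-0.0007  0.      0.0002] | mm 0.0 deg 0.3 F [-0.42  0.7  -5.54] w 0.154 q [ 0.81  0.56 -0.54  1.73  0.35  0.95  0.57]
```

View pics/b0.png

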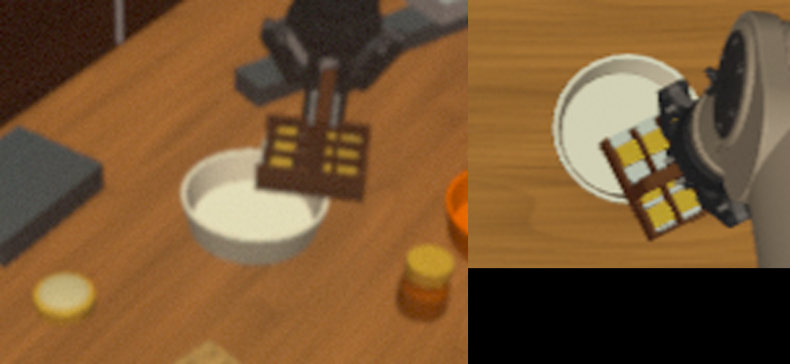

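View pics/t4.png

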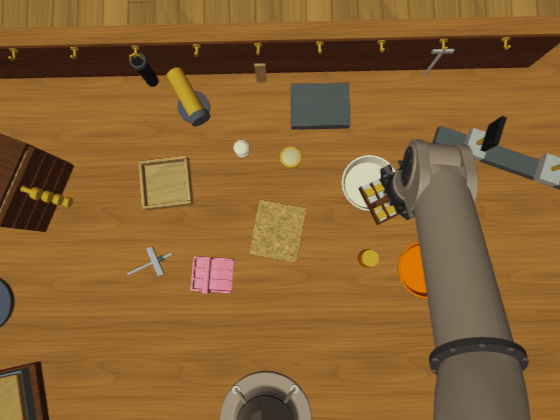

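```bash
cat >> h.py <<'E'
def tilt(T,yaw=25,d=-.005,dish=(.600,-.2825),zl=None):
    h=np.array([np.cos(np.radians(yaw)),np.sin(np.radians(yaw))])
    if zl is None: zl=.048-.050*np.tan(np.radians(T))
    lip=np.array([*(np.array(dish)+d*h),zl])
    Rt=toolR(yaw,T)
    # tool axes: x=tray y, y=tray x, z=-tray z ; lip rel TCP in tool: (0,.057,.0576)
    p=lip-Rt.apply([0,.057,.0576])
    print('T',T,'lip',lip.round(4));go(p,Rt)
def cur():
    o=bot.get_obs();M=q2R(o['tool_rot']).as_matrix();y=M[:,1]
    lip=o['eef_pos']+M@np.array([0,.057,.0576])
    print('tilt',np.degrees(np.arcsin(-y[2])).round(2),'roll',np.degrees(np.arcsin(M[2,0])).round(2),'lipz',lip.round(4),'F',o['contact_force'].round(2),'t',round(o['t'],2),'w',o['gripper_width'].round(3))
E
python3 -c "
from h import *
cur();tilt(5)
"
```

```text
Traceback (most recent call last):
  File "h.py", line 46, in cur
    print('tilt',np.degrees(np.arcsin(-y[2])).round(2),'roll',np.degrees(np.arcsin(M[2,0])).round(2),'lipz',lip.round(4),'F',o['contact_force'].round(2),'t',round(o['t'],2),'w',o['gripper_width'].round(3))
                                                                                                                                                                                 ^^^^^^^^^^^^^^^^^^^^^^^^
AttributeError: 'float' object has no attribute 'round'
```

```bash
sed -i "s/o\['gripper_width'\].round(3)/round(o['gripper_width'],3)/" h.py
python3 -c "
from h import *
cur();tilt(5)
"
```

```text
tilt 0.24 roll 0.03 lipz [ 0.5969 -0.2827  0.0771] F [ 0.11  0.74 -4.67] t 7.1 w 0.149
T 5 lip [ 0.5955 -0.2846  0.0436]
t 7.1 eef [ 0.5455 -0.3068  0.1349] shift [-0.0026  0.0074  0.0723] turn [ 0.0132 -0.0001  0.0003] | mm 29.0 deg 4.8 F [ 0.11  0.74 -4.67] w 0.149 q [ 0.81  0.56 -0.54  1.73  0.34  0.95  0.57]
```

Request:
{"name": "play_rows", "arguments": {
  "motion": [
    [[0,0.0005,0.004],[0.001,0,0]],
    [[-0.001,0.002,0.014],[0.003,0,0]],
    [[-0.001,0.003,0.028],[0.005,0,0]],
    [[-0.002,0.004,0.042],[0.0075,0,0]],
    [[-0.002,0.006,0.056],[0.01,0,0]],
    [[-0.0026,0.007,0.066],[0.012,0,0]],
    [[-0.0026,0.0074,0.071],[0.013,0,0]],
    [[-0.0026,0.0074,0.0723],[0.0132,0,0]]
  ]
}}

```text
t: 7.9
eef_pos: [0.5487, -0.3062, 0.1055]
tool_rot: [-0.024, 0.536, 0.843, -0.037]
contact_force: [0.2, 0.7, -5.5]
gripper_width: 0.148
```

```bash
python3 -c "
from h import *
cur();both('b1');tilt(7)
"
```

```text
tilt 5.02 roll 0.06 lipz [ 0.5955 -0.2841  0.0432] F [ 0.21  0.67 -5.5 ] t 7.9 w 0.148
T 7 lip [ 0.5955 -0.2846  0.0419]
t 8.0 eef [ 0.5486 -0.3065  0.1059] shift [ 0.0002  0.0054 -0.0006] turn [ 0.0056 -0.0001  0.0003] | mm 2.0 deg 2.0 F [-0.16 -0.41 -4.74] w 0.151 q [ 0.73  0.61 -0.49  1.71  0.41  0.99  0.5 ]
```

View pics/b1.png

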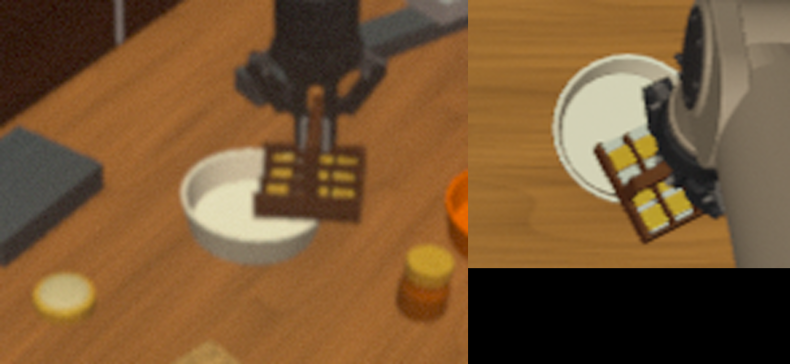

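Request:
{"name": "play_rows", "arguments": {
  "motion": [
    [[0,0.0014,0],[0.0014,0,0]],
    [[0,0.0027,0],[0.0028,0,0]],
    [[0,0.004,0],[0.0042,0,0]],
    [[0,0.0054,0],[0.0056,0,0]],
    [[0,0.0054,0],[0.0056,0,0]],
    [[0,0.0054,0],[0.0056,0,0]]
  ]
}}

```text
t: 8.6
eef_pos: [0.5507, -0.3055, 0.1057]
tool_rot: [-0.033, 0.535, 0.842, -0.051]
contact_force: [-0.3, 0.1, -5.5]
gripper_width: 0.146
```

```bash
cat >> h.py <<'E'
def look(tag):
    s=grab('side')
    im=s['pixels'][120:200,280:375]
    cv2.imwrite('pics/%s.png'%tag,cv2.resize(im,None,fx=5,fy=5,interpolation=cv2.INTER_CUBIC)[:,:,::-1])
    # slug mask -> tray coords (using depth), yellow
    hsv=cv2.cvtColor(s['pixels'],cv2.COLOR_RGB2HSV)
    f=210/np.tan(np.radians(s['fovy'])/2);T=np.array(s['pose'])
    o=bot.get_obs();M=q2R(o['tool_rot']).as_matrix()
    v,u=np.nonzero((hsv[...,1]>110)&(hsv[...,0]>=18)&(hsv[...,0]<=32)&(hsv[...,2]>110))
    k=(u>270)&(u<380)&(v>110)&(v<210);u,v=u[k],v[k]
    ray=np.c_[(u-s['cx'])/f,(v-s['cy'])/f,np.ones(len(u))]@T[:3,:3].T
    # plane of slug tops: tool z = .0576-.022
    n=M[:,2];p0=o['eef_pos']+n*(.0576-.022)
    l=((p0-T[:3,3])@n)/(ray@n);X=T[:3,3]+ray*l[:,None]
    L=(X-o['eef_pos'])@M; tx=L[:,1]*1000-5;ty=L[:,0]*1000
    for nm,lo,hi in(('L',14,41),('M',-13,13),('R',-41,-14)):
        m=(ty>lo)&(ty<hi)&(tx>-60)&(tx<75);print(nm,np.histogram(tx[m],bins=np.arange(-50,76,5))[0],'front max',np.round(np.percentile(tx[m],98),1) if m.any() else None)
E
python3 -c "
from h import *
cur();look('l7');tilt(8)
"
```

```text
tilt 7.01 roll 0.03 lipz [ 0.5955 -0.2844  0.0416] F [-0.29  0.07 -5.52] t 8.6 w 0.146
L [0 4 7 7 7 2 4 5 1 0 0 0 0 0 6 8 8 7 3 0 0 0 0 0 0] front max 40.8
M [0 4 6 6 6 4 3 6 6 0 0 0 0 0 6 8 7 7 0 0 0 0 0 0 0] front max 38.8
R [0 2 6 6 6 1 4 7 6 0 0 0 0 0 3 8 7 4 0 0 0 0 0 0 0] front max 37.4
T 8 lip [ 0.5955 -0.2846  0.041 ]
t 8.65 eef [ 0.5506 -0.3056  0.1057] shift [ 0.0001  0.0027 -0.0009] turn [ 0.0028 -0.      0.0003] | mm 1.0 deg 1.0 F [ 0.06  0.2  -3.51] w 0.152 q [ 0.7   0.63 -0.48  1.69  0.42  1.02  0.48]
```

View pics/l7.png

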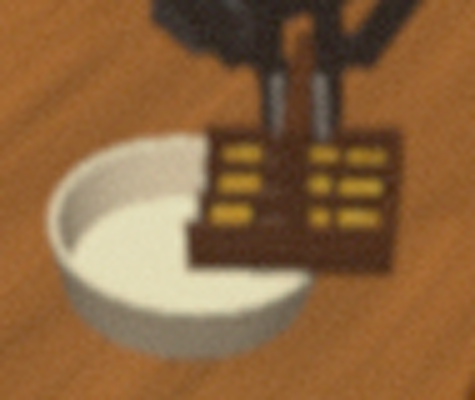

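Request:
{"name": "play_rows", "arguments": {
  "motion": [
    [[0,0.0013,-0.0004],[0.0014,0,0]],
    [[0,0.0027,-0.0009],[0.0028,0,0]],
    [[0,0.0027,-0.0009],[0.0028,0,0]],
    [[0,0.0027,-0.0009],[0.0028,0,0]],
    [[0,0.0027,-0.0009],[0.0028,0,0]]
  ]
}}

```text
t: 9.15
eef_pos: [0.5515, -0.3052, 0.1059]
tool_rot: [-0.038, 0.535, 0.842, -0.059]
contact_force: [0.1, 0.7, -5.0]
gripper_width: 0.151
```

```bash
python3 -c "
from h import *
cur();look('l8');tilt(9)
"
```

```text
tilt 8.02 roll 0.03 lipz [ 0.5953 -0.2846  0.0409] F [ 0.09  0.74 -4.99] t 9.15 w 0.151
L [0 5 6 6 8 1 5 7 0 0 0 0 0 0 5 7 8 8 4 0 0 0 0 0 0] front max 41.1
M [0 2 7 7 8 4 4 7 7 1 0 0 0 0 5 8 7 8 2 0 0 0 0 0 0] front max 40.0
R [0 3 5 5 6 1 5 8 7 2 0 0 0 0 3 7 8 5 0 0 0 0 0 0 0] front max 38.2
T 9 lip [ 0.5955 -0.2846  0.0401]
t 9.2 eef [ 0.5515 -0.3052  0.1059] shift [ 0.0002  0.0032 -0.0004] turn [ 0.0027 -0.      0.0003] | mm 1.0 deg 1.0 F [-0.87  0.81 -4.55] w 0.149 q [ 0.69  0.63 -0.48  1.68  0.43  1.04  0.47]
```

Request:
{"name": "play_rows", "arguments": {
  "motion": [
    [[0,0.0014,-0.0003],[0.0014,0,0]],
    [[0,0.0028,-0.0006],[0.0028,0,0]],
    [[0,0.0028,-0.0006],[0.0028,0,0]],
    [[0,0.0028,-0.0006],[0.0028,0,0]],
    [[0,0.0028,-0.0006],[0.0028,0,0]]
  ]
}}

```text
t: 9.7
eef_pos: [0.5525, -0.3047, 0.106]
tool_rot: [-0.043, 0.535, 0.841, -0.066]
contact_force: [0.1, -1.2, -4.8]
gripper_width: 0.149
```

```bash
python3 -c "
from h import *
cur();look('l9');tilt(10)
"
```

```text
tilt 9.04 roll 0.03 lipz [ 0.5953 -0.2846  0.0401] F [ 0.05 -1.19 -4.77] t 9.7 w 0.149
L [0 3 8 6 7 2 5 8 1 0 0 0 0 0 4 8 8 8 3 0 0 0 0 0 0] front max 41.8
M [0 0 8 6 6 5 2 6 7 0 0 0 0 1 7 7 8 7 2 0 0 0 0 0 0] front max 39.9
R [0 0 6 5 6 2 4 6 7 3 0 0 0 0 0 6 4 6 3 0 0 0 0 0 0] front max 41.1
T 10 lip [ 0.5955 -0.2846  0.0392]
t 9.75 eef [ 0.5524 -0.3048  0.106 ] shift [ 0.0003  0.0035 -0.0001] turn [ 0.0027 -0.      0.0003] | mm 1.0 deg 1.0 F [ 0.31  0.09 -4.26] w 0.152 q [ 0.68  0.64 -0.47  1.67  0.43  1.06  0.47]
```

Request:
{"name": "play_rows", "arguments": {
  "motion": [
    [[0,0.0014,-0.0003],[0.0014,0,0]],
    [[0,0.0028,-0.0006],[0.0028,0,0]],
    [[0,0.0028,-0.0006],[0.0028,0,0]],
    [[0,0.0028,-0.0006],[0.0028,0,0]],
    [[0,0.0028,-0.0006],[0.0028,0,0]]
  ]
}}

```text
t: 10.25
eef_pos: [0.5535, -0.3043, 0.106]
tool_rot: [-0.047, 0.534, 0.841, -0.074]
contact_force: [0.1, -0.0, -5.4]
gripper_width: 0.15
```

```bash
python3 -c "
from h import *
cur();look('l10');tilt(11)
"
```

```text
tilt 10.05 roll 0.03 lipz [ 0.5952 -0.2847  0.0394] F [ 0.11 -0.01 -5.38] t 10.25 w 0.15
L [0 2 8 7 8 5 5 8 2 0 0 0 0 0 3 7 6 6 6 0 0 0 0 0 0] front max 42.6
M [0 0 6 7 8 5 1 7 6 1 0 0 0 0 5 8 7 8 2 0 0 0 0 0 0] front max 40.1
R [0 2 5 6 5 4 3 7 6 4 0 0 0 0 1 4 5 6 2 0 0 0 0 0 0] front max 40.6
T 11 lip [ 0.5955 -0.2846  0.0383]
t 10.3 eef [ 0.5534 -0.3044  0.106 ] shift [0.0003 0.0039 0.0002] turn [ 0.0026 -0.      0.0003] | mm 1.0 deg 1.0 F [-0.21 -0.47 -4.63] w 0.148 q [ 0.66  0.64 -0.46  1.66  0.44  1.08  0.46]
```

Request:
{"name": "play_rows", "arguments": {
  "motion": [
    [[0,0.0018,0],[0.0014,0,0]],
    [[0,0.0035,0],[0.0027,0,0]],
    [[0,0.0035,0],[0.0027,0,0]],
    [[0,0.0035,0],[0.0027,0,0]],
    [[0,0.0035,0],[0.0027,0,0]]
  ]
}}

```text
t: 10.8
eef_pos: [0.5546, -0.3038, 0.1058]
tool_rot: [-0.052, 0.534, 0.84, -0.081]
contact_force: [0.5, -0.5, -4.8]
gripper_width: 0.148
```

```bash
python3 -c "
from h import *
cur();look('l11');tilt(12)
"
```

```text
tilt 11.02 roll 0.03 lipz [ 0.5953 -0.2847  0.0383] F [ 0.55 -0.54 -4.83] t 10.8 w 0.148
L [0 0 5 6 6 4 1 7 2 0 0 0 0 0 0 6 6 6 5 0 0 0 0 0 0] front max 43.8
M [0 3 6 5 6 5 0 7 6 3 0 0 0 0 5 8 6 7 2 0 0 0 0 0 0] front max 40.2
R [0 3 6 6 5 6 3 6 7 6 0 0 0 0 0 5 5 6 4 0 0 0 0 0 0] front max 42.5
T 12 lip [ 0.5955 -0.2846  0.0374]
t 10.85 eef [ 0.5546 -0.3039  0.1058] shift [ 0.0004  0.0035 -0.0002] turn [ 0.0027 -0.      0.0003] | mm 1.0 deg 1.0 F [-0.18  0.08 -5.24] w 0.15 q [ 0.65  0.65 -0.46  1.64  0.44  1.1   0.45]
```

Request:
{"name": "play_rows", "arguments": {
  "motion": [
    [[0,0.0018,0],[0.0014,0,0]],
    [[0,0.0035,0],[0.0027,0,0]],
    [[0,0.0035,0],[0.0027,0,0]],
    [[0,0.0035,0],[0.0027,0,0]],
    [[0,0.0035,0],[0.0027,0,0]]
  ]
}}

```text
t: 11.35
eef_pos: [0.5558, -0.3033, 0.1055]
tool_rot: [-0.056, 0.534, 0.839, -0.088]
contact_force: [0.4, 0.6, -4.9]
gripper_width: 0.148
```

```bash
python3 -c "
from h import *
cur();look('l12');tilt(13)
"
```

```text
tilt 12.0 roll 0.03 lipz [ 0.5955 -0.2846  0.0373] F [ 0.37  0.59 -4.86] t 11.35 w 0.148
L [0 3 6 5 6 6 2 7 3 0 0 0 0 0 0 3 7 7 7 1 0 0 0 0 0] front max 44.4
M [0 3 6 6 6 4 3 8 6 3 0 0 0 0 2 6 8 7 4 0 0 0 0 0 0] front max 42.4
R [0 0 4 6 7 3 4 6 6 5 1 0 0 0 0 4 5 6 3 1 0 0 0 0 0] front max 41.8
T 13 lip [ 0.5955 -0.2846  0.0365]
t 11.4 eef [ 0.5558 -0.3033  0.1055] shift [ 0.0004  0.0032 -0.0004] turn [ 0.0028 -0.      0.0003] | mm 1.0 deg 1.0 F [ 0.22 -0.45 -5.23] w 0.15 q [ 0.64  0.66 -0.45  1.63  0.45  1.12  0.44]
```

View pics/l12.png

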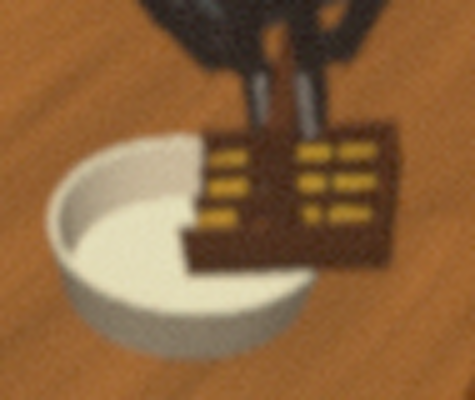

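Request:
{"name": "play_rows", "arguments": {
  "motion": [
    [[0,0,0],[0,0,0]],
    [[0,0,0],[0,0,0]],
    [[0,0,0],[0,0,0]],
    [[0,0,0],[0,0,0]],
    [[0,0,0],[0,0,0]],
    [[0,0,0],[0,0,0]],
    [[0,0,0],[0,0,0]],
    [[0,0,0],[0,0,0]]
  ]
}}

```text
t: 12.2
eef_pos: [0.5558, -0.3033, 0.1055]
tool_rot: [-0.056, 0.534, 0.839, -0.088]
contact_force: [-0.9, -0.2, -4.7]
gripper_width: 0.149
```

```bash
python3 -c "
from h import *
cur();look('l12b');tilt(13)
"
```

```text
tilt 12.0 roll 0.03 lipz [ 0.5954 -0.2847  0.0373] F [-0.88 -0.24 -4.75] t 12.2 w 0.149
L [0 0 3 5 6 4 1 4 3 0 0 0 0 0 0 0 6 6 6 5 0 0 0 0 0] front max 47.3
M [0 2 6 6 6 4 3 8 5 3 0 0 0 0 0 4 7 7 5 1 0 0 0 0 0] front max 44.6
R [0 0 3 6 6 6 3 5 8 5 1 0 0 0 0 1 5 4 5 2 0 0 0 0 0] front max 45.4
T 13 lip [ 0.5955 -0.2846  0.0365]
t 12.25 eef [ 0.5558 -0.3033  0.1055] shift [ 0.0004  0.0032 -0.0005] turn [ 0.0028 -0.      0.0003] | mm 1.0 deg 1.0 F [ 0.47  0.06 -5.25] w 0.152 q [ 0.64  0.66 -0.45  1.63  0.45  1.12  0.44]
```

Request:
{"name": "play_rows", "arguments": {
  "motion": [
    [[0,0,0],[0,0,0]],
    [[0,0,0],[0,0,0]],
    [[0,0,0],[0,0,0]],
    [[0,0,0],[0,0,0]],
    [[0,0,0],[0,0,0]],
    [[0,0,0],[0,0,0]],
    [[0,0,0],[0,0,0]],
    [[0,0,0],[0,0,0]]
  ]
}}

```text
t: 13.05
eef_pos: [0.5558, -0.3033, 0.1055]
tool_rot: [-0.056, 0.534, 0.839, -0.088]
contact_force: [0.1, 0.3, -5.1]
gripper_width: 0.149
```

```bash
python3 -c "
from h import *
cur();look('l12c')
"
```

```text
tilt 12.0 roll 0.03 lipz [ 0.5954 -0.2847  0.0373] F [ 0.11  0.32 -5.06] t 13.05 w 0.149
L [0 0 3 4 5 5 0 3 3 0 0 0 0 0 0 0 3 6 6 6 2 0 0 0 0] front max 50.8
M [0 0 6 6 6 4 3 8 5 3 0 0 0 0 0 2 7 6 6 4 1 0 0 0 0] front max 47.8
R [0 0 4 8 8 6 4 5 6 4 1 0 0 0 0 0 2 4 6 4 3 0 0 0 0] front max 50.8
```

Request:
{"name": "play_rows", "arguments": {
  "motion": [
    [[0,0,0],[0,0,0]],
    [[0,0,0],[0,0,0]],
    [[0,0,0],[0,0,0]],
    [[0,0,0],[0,0,0]],
    [[0,0,0],[0,0,0]],
    [[0,0,0],[0,0,0]],
    [[0,0,0],[0,0,0]],
    [[0,0,0],[0,0,0]]
  ]
}}

```text
t: 13.9
eef_pos: [0.5558, -0.3033, 0.1055]
tool_rot: [-0.056, 0.534, 0.839, -0.088]
contact_force: [-0.6, 0.8, -5.4]
gripper_width: 0.149
```

```bash
python3 -c "
from h import *
cur();look('l12d')
"
```

```text
tilt 12.0 roll 0.03 lipz [ 0.5954 -0.2847  0.0373] F [-0.55  0.83 -5.42] t 13.9 w 0.149
L [0 0 2 4 5 5 0 3 3 0 0 0 0 0 0 0 0 5 6 6 4 0 0 0 0] front max 52.0
M [0 1 6 7 6 5 3 8 5 3 0 0 0 0 0 0 5 6 5 6 3 0 0 0 0] front max 50.5
R [0 0 4 8 8 7 3 4 6 4 1 0 0 0 0 0 0 2 5 5 8 0 0 0 0] front max 53.7
```

View pics/l12d.png

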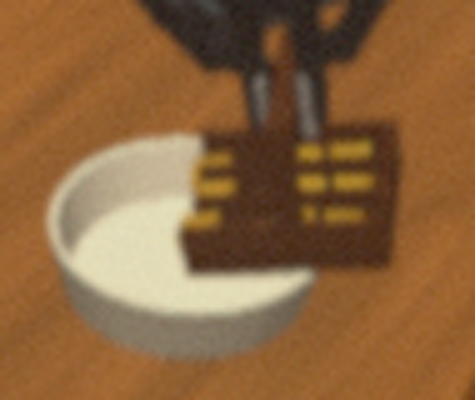

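Request:
{"name": "play_rows", "arguments": {
  "motion": [
    [[0,0,0],[0,0,0]],
    [[0,0,0],[0,0,0]],
    [[0,0,0],[0,0,0]],
    [[0,0,0],[0,0,0]],
    [[0,0,0],[0,0,0]],
    [[0,0,0],[0,0,0]],
    [[0,0,0],[0,0,0]],
    [[0,0,0],[0,0,0]]
  ]
}}

```text
t: 14.75
eef_pos: [0.5558, -0.3033, 0.1055]
tool_rot: [-0.056, 0.534, 0.839, -0.088]
contact_force: [0.3, -0.3, -5.0]
gripper_width: 0.15
```

Request:
{"name": "play_rows", "arguments": {
  "motion": [
    [[0,0,0],[0,0,0]],
    [[0,0,0],[0,0,0]],
    [[0,0,0],[0,0,0]],
    [[0,0,0],[0,0,0]],
    [[0,0,0],[0,0,0]],
    [[0,0,0],[0,0,0]],
    [[0,0,0],[0,0,0]],
    [[0,0,0],[0,0,0]]
  ]
}}

```text
t: 15.55
eef_pos: [0.5558, -0.3034, 0.1055]
tool_rot: [-0.056, 0.534, 0.839, -0.088]
contact_force: [-0.2, 0.1, -4.7]
gripper_width: 0.146
```

```bash
python3 -c "
from h import *
cur();look('l12e')
"
```

```text
tilt 12.0 roll 0.03 lipz [ 0.5954 -0.2848  0.0373] F [-0.22  0.07 -4.71] t 15.55 w 0.146
L [0 0 0 4 4 5 5 3 2 0 0 1 0 0 0 0 0 0 0 1 8 9 0 0 0] front max 58.3
M [ 0  1  6  6  6  4  5  6  6  2  0  0  0  0  0  0  0  5  7  6 12 11  2  0
  0] front max 59.8
R [0 0 1 8 8 8 5 4 5 4 1 0 0 0 0 0 0 0 0 0 2 4 0 0 0] front max 59.4
```

View pics/l12e.png

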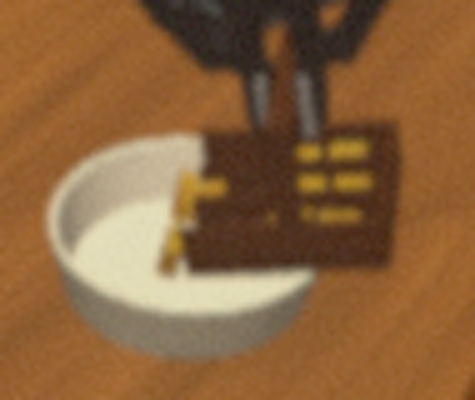

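Request:
{"name": "play_rows", "arguments": {
  "motion": [
    [[0,0,0],[0,0,0]],
    [[0,0,0],[0,0,0]],
    [[0,0,0],[0,0,0]],
    [[0,0,0],[0,0,0]],
    [[0,0,0],[0,0,0]]
  ]
}}

```text
t: 16.1
eef_pos: [0.5559, -0.3034, 0.1056]
tool_rot: [-0.056, 0.534, 0.839, -0.088]
contact_force: [0.7, 0.6, -3.1]
gripper_width: 0.15
```

```bash
python3 -c "
from h import *
cur();look('l12f')
"
```

```text
tilt 12.0 roll 0.02 lipz [ 0.5955 -0.2848  0.0374] F [ 0.74  0.57 -3.07] t 16.1 w 0.15
L [ 0  0  0  4  5  4  2  4  2  0  0  2  0  0  0  0  0  0  0  1  7 11  5  0
  0] front max 62.5
M [ 0  1  6  6  7  4  4  6  7  2  0  0  0  0  0  0  0  2  6  7 10  7  1  0
  0] front max 58.7
R [0 0 0 7 8 8 6 3 5 5 1 0 0 0 0 0 0 0 0 0 0 0 0 0 0] front max -0.2
```

View pics/l12f.png

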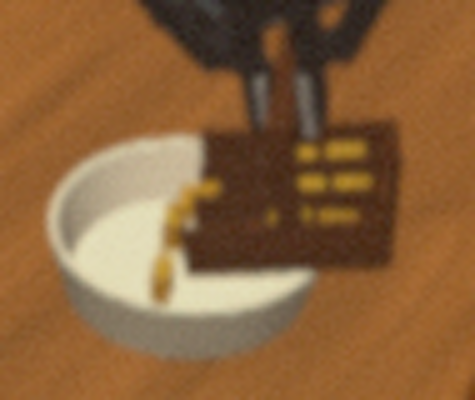

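Request:
{"name": "play_rows", "arguments": {
  "motion": [
    [[0,0,0],[0,0,0]],
    [[0,0,0],[0,0,0]],
    [[0,0,0],[0,0,0]],
    [[0,0,0],[0,0,0]],
    [[0,0,0],[0,0,0]],
    [[0,0,0],[0,0,0]]
  ]
}}

```text
t: 16.75
eef_pos: [0.5559, -0.3034, 0.1056]
tool_rot: [-0.056, 0.534, 0.839, -0.088]
contact_force: [0.2, -0.3, -4.0]
gripper_width: 0.148
```

```bash
python3 -c "
from h import *
cur();look('l12g');both('b12g')
"
```

```text
tilt 11.99 roll 0.02 lipz [ 0.5956 -0.2848  0.0374] F [ 0.2  -0.31 -3.99] t 16.75 w 0.148
L [ 0  0  0  3  4  4  4  2  0  0  1  3  1  0  0  0  0  0  0  0  2 13 12  7
  1] front max 69.8
M [0 0 6 6 6 6 6 7 7 2 0 0 0 0 0 0 0 0 0 0 0 2 1 0 0] front max 58.5
R [0 0 0 6 8 8 7 4 5 4 1 0 0 0 0 0 0 0 0 0 0 0 0 0 0] front max -1.7
```

View pics/l12g.png

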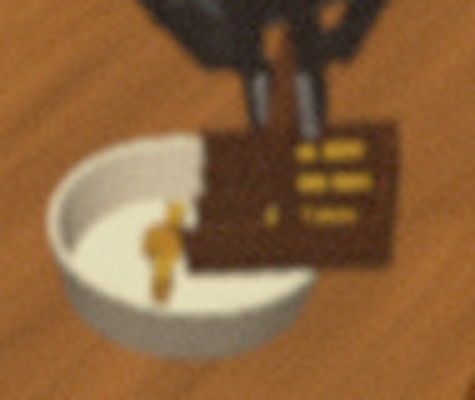

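View pics/b12g.png

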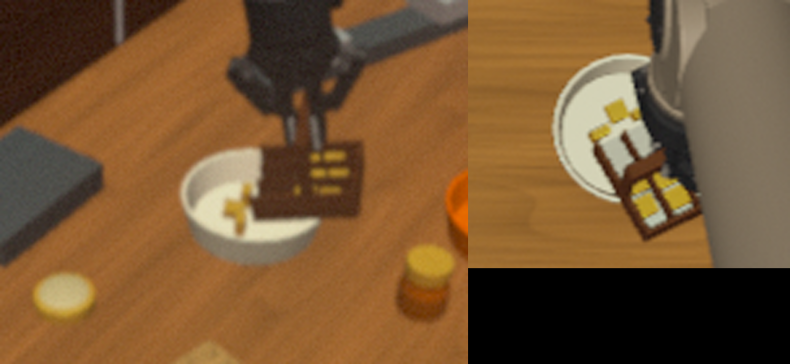

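```bash
python3 -c "
from h import *
tilt(0,zl=.075)
"
```

```text
T 0 lip [ 0.5955 -0.2846  0.075 ]
t 16.9 eef [ 0.5558 -0.3033  0.1056] shift [ 0.0006 -0.0463 -0.0592] turn [-0.0333 -0.      0.0003] | mm 30.0 deg 12.0 F [-0.02  0.37 -4.7 ] w 0.151 q [ 0.64  0.66 -0.45  1.63  0.45  1.12  0.44]
```

Request:
{"name": "play_rows", "arguments": {
  "motion": [
    [[0,-0.002,-0.004],[-0.002,0,0]],
    [[0,-0.007,-0.01],[-0.006,0,0]],
    [[0,-0.015,-0.02],[-0.012,0,0]],
    [[0,-0.024,-0.031],[-0.018,0,0]],
    [[0,-0.033,-0.042],[-0.024,0,0]],
    [[0,-0.04,-0.052],[-0.029,0,0]],
    [[0.0006,-0.045,-0.058],[-0.0325,0,0]],
    [[0.0006,-0.0463,-0.0592],[-0.0333,0,0]]
  ]
}}

```text
t: 17.7
eef_pos: [0.543, -0.3097, 0.1331]
tool_rot: [0.0, 0.537, 0.843, 0.0]
contact_force: [0.1, -0.2, -3.9]
gripper_width: 0.149
```

```bash
python3 -c "
from h import *
cur();look('l0');both('b0b')
go([.4974,-.1266,.140],toolR(2))
"
```

```text
tilt -0.02 roll -0.02 lipz [ 0.5947 -0.2856  0.0755] F [ 0.06 -0.2  -3.89] t 17.7 w 0.149
L [0 0 0 3 5 5 6 0 0 0 4 7 0 0 0 0 0 0 0 0 0 0 0 0 0] front max 9.3
M [0 0 5 6 7 8 4 5 0 0 0 0 0 0 0 0 0 0 0 0 0 0 0 0 0] front max -12.7
R [0 0 0 4 7 8 8 3 0 0 2 8 3 0 0 0 0 0 0 0 0 0 0 0 0] front max 11.8
t 17.85 eef [ 0.5439 -0.3086  0.1325] shift [ 0.4612  0.0878 -0.0185] turn [-0.     -0.0001  0.0642] | mm 187.0 deg 23.1 F [ 0.54  0.2  -4.16] w 0.147 q [ 0.81  0.56 -0.54  1.74  0.34  0.94  0.57]
```

View pics/l0.png

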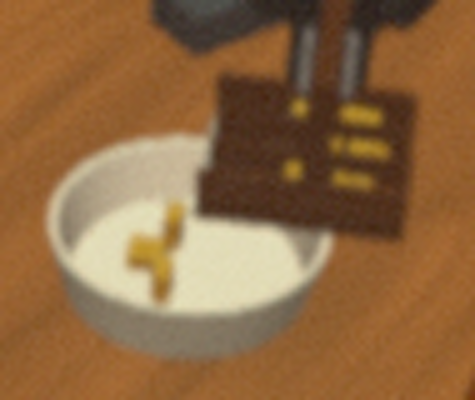

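View pics/b0b.png

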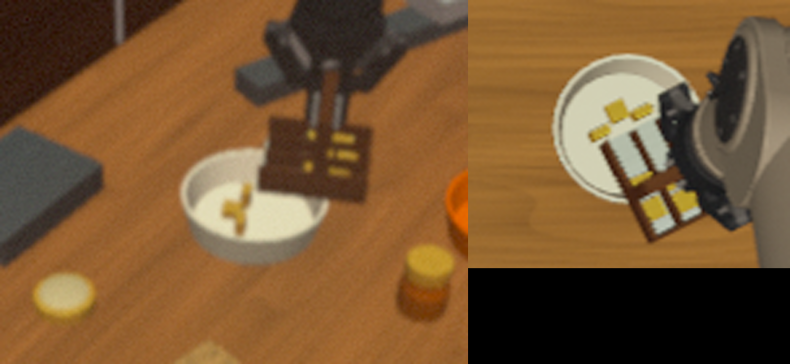

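Request:
{"name": "play_rows", "arguments": {
  "motion": [
    [[0.007,0.0013,0],[0,0,0.001]],
    [[0.028,0.005,-0.001],[0,0,0.004]],
    [[0.064,0.012,-0.003],[0,0,0.009]],
    [[0.115,0.022,-0.005],[0,0,0.016]],
    [[0.166,0.032,-0.007],[0,0,0.023]],
    [[0.203,0.039,-0.008],[0,0,0.028]],
    [[0.224,0.043,-0.009],[0,0,0.031]],
    [[0.231,0.044,-0.009],[0,0,0.032]]
  ]
}}

```text
t: 18.65
eef_pos: [0.5206, -0.2158, 0.1363]
tool_rot: [-0.0, 0.618, 0.786, 0.0]
contact_force: [0.3, -0.3, -3.8]
gripper_width: 0.149
```

```bash
python3 -c "
from h import *
cur()
go([.4974,-.1266,.138],toolR(2))
"
```

```text
tilt 0.02 roll 0.04 lipz [ 0.576  -0.2023  0.0787] F [ 0.32 -0.32 -3.83] t 18.65 w 0.149
t 18.65 eef [ 0.5206 -0.2158  0.1363] shift [ 0.2304 -0.0037 -0.004 ] turn [-0.0001 -0.0001  0.0324] | mm 92.0 deg 11.7 F [ 0.32 -0.32 -3.83] w 0.149 q [ 0.7   0.46 -0.53  1.88  0.29  0.88  0.26]
```

Request:
{"name": "play_rows", "arguments": {
  "motion": [
    [[0.007,0,0],[0,0,0.001]],
    [[0.028,0,0],[0,0,0.004]],
    [[0.064,-0.001,-0.001],[0,0,0.009]],
    [[0.115,-0.002,-0.002],[0,0,0.016]],
    [[0.166,-0.003,-0.003],[0,0,0.023]],
    [[0.203,-0.003,-0.004],[0,0,0.028]],
    [[0.224,-0.0037,-0.004],[0,0,0.031]],
    [[0.2304,-0.0037,-0.004],[0,0,0.0324]]
  ]
}}

```text
t: 19.45
eef_pos: [0.4972, -0.1254, 0.1381]
tool_rot: [-0.0, 0.694, 0.719, 0.0]
contact_force: [0.6, -1.0, -3.1]
gripper_width: 0.149
```

```bash
python3 -c "
from h import *
cur()
go([.4734,-.0336,.130],q2R([-1.1e-4,.76246,.64703,-.0017]))
"
```

```text
tilt 0.02 roll 0.05 lipz [ 0.5542 -0.1234  0.0804] F [ 0.61 -0.95 -3.11] t 19.45 w 0.149
t 19.45 eef [ 0.4972 -0.1254  0.1381] shift [ 0.2315 -0.0514  0.0204] turn [ 0.0003 -0.0005  0.0316] | mm 95.0 deg 11.4 F [ 0.61 -0.95 -3.11] w 0.149 q [ 0.56  0.38 -0.52  2.    0.25  0.83 -0.07]
```

Request:
{"name": "play_rows", "arguments": {
  "motion": [
    [[0.007,-0.0015,0],[0,0,0.001]],
    [[0.028,-0.006,0.002],[0,0,0.004]],
    [[0.064,-0.014,0.005],[0,0,0.009]],
    [[0.115,-0.026,0.01],[0,0,0.016]],
    [[0.166,-0.037,0.014],[0,0,0.023]],
    [[0.203,-0.045,0.018],[0,0,0.028]],
    [[0.224,-0.05,0.02],[0,0,0.031]],
    [[0.2315,-0.0514,0.0204],[0,0,0.0316]]
  ]
}}

```text
t: 20.25
eef_pos: [0.4734, -0.033, 0.13]
tool_rot: [-0.001, 0.762, 0.647, 0.0]
contact_force: [0.2, 0.1, -4.1]
gripper_width: 0.152
```

```bash
python3 -c "
from h import *
cur()
go([.4734,-.0336,.070],q2R([-1.1e-4,.76246,.64703,-.0017]))
"
```

```text
tilt 0.03 roll 0.06 lipz [ 0.5296 -0.0422  0.0724] F [ 0.24  0.05 -4.07] t 20.25 w 0.152
t 20.25 eef [ 0.4734 -0.033   0.13  ] shift [-0.0017  0.0003  0.15  ] turn [ 0.0003 -0.0006  0.0001] | mm 60.0 deg 0.2 F [ 0.24  0.05 -4.07] w 0.152 q [ 0.39  0.33 -0.52  2.09  0.23  0.78 -0.44]
```

Request:
{"name": "play_rows", "arguments": {
  "motion": [
    [[0,0,0.008],[0,0,0]],
    [[-0.001,0,0.028],[0,0,0]],
    [[-0.0017,0,0.055],[0,0,0]],
    [[-0.0017,0,0.085],[0,0,0]],
    [[-0.0017,0,0.115],[0,0,0]],
    [[-0.0017,0,0.138],[0,0,0]],
    [[-0.0017,0,0.148],[0,0,0]],
    [[-0.0017,0,0.15],[0,0,0]]
  ]
}}

```text
t: 21.05
eef_pos: [0.4729, -0.0335, 0.0693]
tool_rot: [-0.001, 0.762, 0.647, -0.0]
contact_force: [-0.1, 0.6, -3.7]
gripper_width: 0.153
```

```bash
python3 -c "
from h import *
cur()
go([.4734,-.0336,.0614],q2R([-1.1e-4,.76246,.64703,-.0017]))
c=grab('side')
cv2.imwrite('pics/s5z.png',cv2.resize(c['pixels'][130:300,220:390,::-1],None,fx=3.4,fy=3.4))"
```

```text
tilt 0.1 roll 0.06 lipz [ 0.5291 -0.0426  0.0116] F [-0.12  0.64 -3.69] t 21.05 w 0.153
t 21.05 eef [ 0.4729 -0.0335  0.0693] shift [-0.0002  0.0013  0.0197] turn [ 0.0001 -0.0006  0.0001] | mm 7.0 deg 0.2 F [-0.12  0.64 -3.69] w 0.153 q [ 0.34  0.43 -0.48  2.13  0.32  0.65 -0.52]
```

View pics/s5z.png

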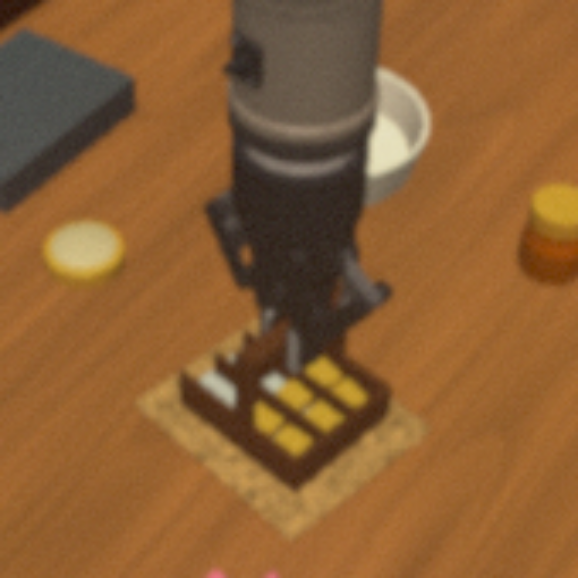

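Tray is 8 mm above the mat, six slugs in it. Lower the rest slowly to just in contact.

Request:
{"name": "play_rows", "arguments": {
  "motion": [
    [[0,0.001,0.004],[0,0,0]],
    [[0,0.001,0.008],[0,0,0]],
    [[0,0.001,0.012],[0,0,0]],
    [[0,0.001,0.016],[0,0,0]],
    [[0,0.001,0.019],[0,0,0]],
    [[0,0.001,0.02],[0,0,0]],
    [[0,0.001,0.02],[0,0,0]]
  ]
}}

```text
t: 21.8
eef_pos: [0.4736, -0.0335, 0.0617]
tool_rot: [-0.001, 0.762, 0.647, 0.0]
contact_force: [-0.7, -0.1, -3.9]
gripper_width: 0.149
```

```bash
python3 -c "
from h import *
cur()
go([.4734,-.0336,.0614],q2R([-1.1e-4,.76246,.64703,-.0017]))
"
```

```text
tilt 0.07 roll 0.06 lipz [ 0.5297 -0.0427  0.004 ] F [-0.73 -0.11 -3.93] t 21.8 w 0.149
t 21.8 eef [ 0.4736 -0.0335  0.0617] shift [-0.0003 -0.0004  0.0008] turn [ 0.0002 -0.0005  0.0001] | mm 0.0 deg 0.2 F [-0.73 -0.11 -3.93] w 0.149 q [ 0.33  0.44 -0.47  2.13  0.33  0.63 -0.53]
```

Request:
{"name": "play_rows", "arguments": {
  "motion": [
    [[0,0,0.001],[0,0,0]],
    [[0,0,0.002],[0,0,0]],
    [[0,0,0.003],[0,0,0]],
    [[0,0,0.003],[0,0,0]]
  ]
}}

```text
t: 22.2
eef_pos: [0.4736, -0.0333, 0.0615]
tool_rot: [-0.0, 0.762, 0.647, -0.0]
contact_force: [-4.6, 0.8, 12.3]
gripper_width: 0.149
```

```bash
python3 -c "
from h import *
cur()"
```

```text
tilt 0.05 roll 0.02 lipz [ 0.5298 -0.0425  0.0039] F [-4.58  0.77 12.26] t 22.2 w 0.149
```

Request:
{"name": "play_rows", "arguments": {
  "motion": [
    [[0,0,0],[0,0,0]],
    [[0,0,0],[0,0,0]],
    [[0,0,0],[0,0,0]]
  ]
}}

```text
t: 22.5
eef_pos: [0.4739, -0.0333, 0.0616]
tool_rot: [-0.0, 0.762, 0.647, 0.0]
contact_force: [-0.4, 0.9, -0.8]
gripper_width: 0.149
```

Request:
{"name": "play_rows", "arguments": {
  "motion": [
    [[0,0,0],[0,0,0]],
    [[0,0,0],[0,0,0]],
    [[0,0,0],[0,0,0]],
    [[0,0,0],[0,0,0]],
    [[0,0,0],[0,0,0]],
    [[0,0,0],[0,0,0]]
  ],
  "fingers": 50
}}

```text
t: 23.1
eef_pos: [0.4739, -0.0332, 0.0616]
tool_rot: [-0.0, 0.762, 0.647, 0.0]
contact_force: [-0.3, 0.3, 1.4]
gripper_width: 0.586
```

```bash
python3 -c "
from h import *
cur()
c=grab('side')
cv2.imwrite('pics/s6z.png',cv2.resize(c['pixels'][130:300,220:390,::-1],None,fx=3.4,fy=3.4))"
```

```text
tilt 0.02 roll 0.03 lipz [ 0.5302 -0.0424  0.004 ] F [-0.3   0.27  1.45] t 23.1 w 0.586
```

View pics/s6z.png

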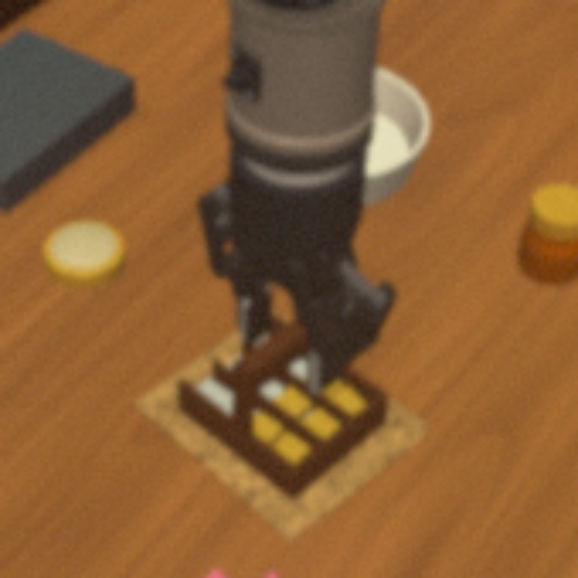

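Released; fingers are clear of the handle. Rise and then move aside for a check.

Request:
{"name": "play_rows", "arguments": {
  "motion": [
    [[0,0,-0.02],[0,0,0]],
    [[0,0,-0.06],[0,0,0]],
    [[0,0,-0.12],[0,0,0]],
    [[0,0,-0.2],[0,0,0]],
    [[0,0,-0.28],[0,0,0]],
    [[0,0,-0.35],[0,0,0]],
    [[0,0,-0.4],[0,0,0]],
    [[0,0,-0.4],[0,0,0]]
  ]
}}

```text
t: 23.95
eef_pos: [0.4758, -0.0331, 0.225]
tool_rot: [0.002, 0.762, 0.647, 0.002]
contact_force: [0.7, 0.2, 0.2]
gripper_width: 0.582
```

Request:
{"name": "play_rows", "arguments": {
  "motion": [
    [[0.05,0,0],[0,0,0]],
    [[0.15,0,0],[0,0,0]],
    [[0.25,0,0],[0,0,0]],
    [[0.35,0,0],[0,0,0]],
    [[0.45,0,0],[0,0,0]],
    [[0.5,0,0],[0,0,0]],
    [[0.5,0,0],[0,0,0]],
    [[0.5,0,0],[0,0,0]]
  ]
}}

```text
t: 24.75
eef_pos: [0.5075, 0.164, 0.2243]
tool_rot: [0.002, 0.762, 0.648, 0.001]
contact_force: [0.2, -0.5, -0.7]
gripper_width: 0.586
```

Run:
```python
from h import *
cur()
t=grab('top','tend.png');s=grab('side','send.png')
W=pts(t);S=W[195:265,245:310]
h=S[S[...,2]>.075];print(cv2.minAreaRect((h[:,:2]*1000).astype(np.float32)))
D=W[145:220,330:410].reshape(-1,3);r=D[(D[:,2]>.034)&(D[:,2]<.05)]
r=r[np.hypot(r[:,0]-.6,r[:,1]+.28)<.09]
q=np.linalg.lstsq(np.c_[2*r[:,:2],np.ones(len(r))],(r[:,:2]**2).sum(1),rcond=None)[0];print('dish',q[:2])
a=cv2.resize(t['pixels'][140:275,235:410],None,fx=4.4,fy=4.4,interpolation=cv2.INTER_CUBIC)
cv2.imwrite('pics/tz.png',a[:,:,::-1])
```

```text
tilt -0.24 roll -0.01 lipz [0.564  0.1547 0.167 ] F [ 0.22 -0.5  -0.69] t 24.75 w 0.586
((472.5343017578125, -32.16950607299805), (88.58000946044922, 14.223816871643066), 80.79423522949219)
dish [ 0.59884882 -0.28075039]
```

View pics/tz.png

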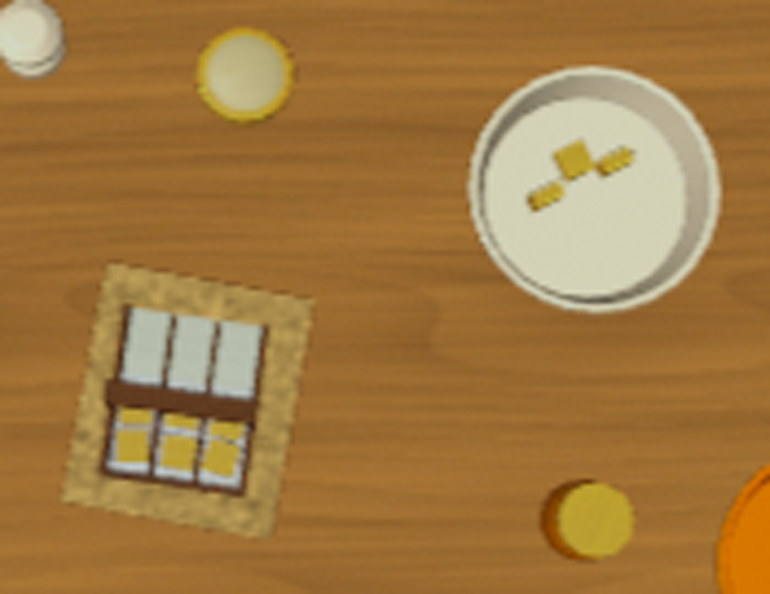

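View pics/send.png

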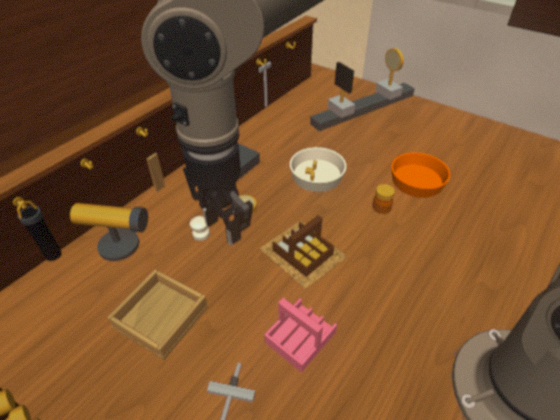

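The top view shows three slugs in the dish near (575,160), (545,195) and (615,160), and six in the tray behind the crest. The tray sits level on the mat, the dish is unmoved, and the arm touches nothing.

```bash
python3 -c "
from station import bot
bot.hand_in()"
```

```text
the job is handed in; nothing more can be done
```

I poured just the front row of three slugs into the porcelain dish, then put the tray back on its mat and let go. The job is handed in, at about 25 s of the 72 s allowed.

**Pour:** The lip was low over the dish, its lower edge a few mm below the rim. At about 12° of tilt the front row was creeping, so I held there until all three had gone over. The other six stayed in the tray.

**Last checks:**
- **Slugs:** Three are in the dish, one lying flat and two standing on edge. Six are in the tray; the middle row had crept forward while I held the tilt but was still behind the crest.
- **Tray:** It is within about 1 mm and 0.2° of where it started and looks flat on the mat, and the gripper is clear of it.
- **Dish:** It is within 1 mm of where it started.
- **Everything else:** The pictures show nothing else moved; I did not measure those objects.

Setting the tray down briefly pressed it into the mat with a force reading of about 12 N. I eased that off before opening the fingers. No check failed.

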